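# Roll the cap strip home on the sample rack

## Task

The strip of caps along the edge of the white tube rack is still standing proud. Take the hand roller from its stand, roll it firmly along the strip from one end to the other until every cap is fully home, then put the roller back upright in its stand. Press with the roller only, not with the gripper, and leave the flat-footed tamper where it stands.

Things in the scene. Friction and masses are not known exactly. Their poses are not given: they have to be found in the camera images.
- rack: White plastic tube rack, a fixed block 74 mm (x) by 210 mm (y) by 45 mm high; origin at the centre of its underside. A grey strip of eight push-in caps runs along its edge on the -x side; two more rows of holes have no caps.
- strip (a point): Middle of the rack's cap strip, at the level of its top when fully home (51 mm above the bench; proud it stands up to 5 mm higher). The strip runs along this point's y from -88 to +88 mm, is 20 mm wide and made of four 44 mm parts of two caps each. The rest of the rack is lower (45 mm).
- roller_grip (a point): Hand roller parked upright in its stand, about 0.34 kg. Point: centre of its wooden handle, z up. Handle 26 x 26 mm, sides along x and y, from 42 mm below to 30 mm above. Under it a steel guard plate 96 (x) by 50 (y) mm, underside 50 mm below the point, then a yoke with a rubber wheel, 40 mm diameter, 34 wide, axle along x: it rolls along y. Wheel bottom 108 mm below the point.
- wheel (a joint): Turn of the roller's rubber wheel on its axle, rad, 0 at the start, free either way; 1 rad is 20 mm of rolling. Its yoke is sprung: it yields upwards from about 8 N, by up to 8 mm at about 18 N. Each part of the cap strip needs about 4 N to go down, so 3 to 6 mm of spring travel is firm pressure.
- stand: Fixed steel stand, 104 (x) by 80 (y) by 70 mm high, origin at the centre of its underside. Two walls along y, 12 mm thick, 76 long, at x = -40 and +40 mm, tops at 70 mm. The roller hangs between them, guard plate across the wall tops, handle over the stand's centre, axle along the stand's x; roller_grip is then 120 mm above the bench. 11 mm of play either way in x.
- tamper: Bystander, not to be used: a hand tamper with the same wooden handle but a flat round steel foot 60 mm in diameter, standing on the bench, 106 mm high; origin at the centre of its underside.
- caps1 (a joint): How far part 1 of the cap strip (centre at y = -66 mm) has been pushed down, m: 0 to 0.001 proud at the start, 0.005 fully home. It stays where it is left.
- caps2 (a joint): How far part 2 of the cap strip (centre at y = -22 mm) has been pushed down, m: 0 to 0.001 proud at the start, 0.005 fully home. It stays where it is left.
- caps3 (a joint): How far part 3 of the cap strip (centre at y = +22 mm) has been pushed down, m: 0 to 0.001 proud at the start, 0.005 fully home. It stays where it is left.
- caps4 (a joint): How far part 4 of the cap strip (centre at y = +66 mm) has been pushed down, m: 0 to 0.001 proud at the start, 0.005 fully home. It stays where it is left.
Things that resemble listed ones, but are neither listed nor needed, are in the scene too. What is shaped like the part that bears roller_grip but orange or turquoise is not meant. Of the things shaped like the rack, the white one is meant.

How it is judged (in metres and radians):
On the way, in this order (a step that is already met when the one before it is completed fails the run):
1. the roller is lifted out of its stand (height (world z) of roller_grip above 0.145 m), for 0.2 s.
2. the wheel has rolled along the strip, at least 90 mm in one direction, the roller bearing on it ((value of joint wheel above 4.5 rad or value of joint wheel below -4.5 rad) and z of roller_grip in the frame of rack below 0.165 m and x of roller_grip in the frame of rack between -0.045 and 0.005 m and y of roller_grip in the frame of rack between -0.13 and 0.13 m), for 0.05 s.
At the end, for the whole second after the job is handed in: All four parts of the cap strip are pushed at least 3.5 mm of their 5 mm down; the roller is back in its stand, upright within 10 degrees, its handle centre within 25 mm of over the stand's centre and 110 to 130 mm above the bench (value of joint each of caps1, caps2, caps3, caps4 above 0.0035 m and z of roller_grip in the frame of stand between 0.11 and 0.13 m and horizontal distance between roller_grip and stand below 0.025 m and angle between roller_grip's own z axis and vertical below 0.17 rad); the robot touches nothing.
It fails at once if the gripper presses on the rack or its caps (contact force between the fingers and rack above 2 N).
It fails at once if the tamper is used on the rack (contact force between tamper and rack above 1 N).
It fails at once if the tamper is shifted more than 40 mm or knocked over (distance of tamper from where it was at the start of the episode above 0.04 m or angle between tamper's own z axis and vertical above 0.5 rad).
It also fails if it takes over 48 s, if anything falls off the work surface, if the arm or the gripper's body presses on something with over 40 N, if the wrist force passes 120 N, or if a joint passes its speed limit or range.

## Robot

A 6-joint arm with a two-finger parallel gripper is mounted at the origin on the work surface. World frame = base frame: x ahead of the robot, y to its left, z up, the work surface at z = 0. Lengths are in mm, angles in rad, forces in N, time in s.
With the tool pointing down it reaches from about 350 to 925 mm from the base axis. Payload 6.4 kg.
Tool frame: the origin (TCP) lies midway between the tips of the shut fingers; the grasp point (between the pads) lies 19 mm behind it (manip.grip_depth is the distance from the TCP to the grasp point, in mm); z points along the fingers, y is the direction in which the jaws open and shut (so a half turn about z gives the same grasp; the last joint's range is limited). The gripper opens to 94 mm and grips with 3 to 60 N. Pads are 16 mm wide; open, the fingers measure 119 mm over their backs; the gripper's body (75 mm by 177 mm) begins 78 mm behind the grasp point.
Start: joints at [0.927, 0.245, 1.558, -0, 1.339, -0.174], TCP at [294.259, 579.591, 205.455] pointing down, gripper open.
Joint ranges: [-3.13, 3.13], [-1.02, 2.26], [0.13, 2.54], [-0.95, 4.09], [0.21, 2.88], [-2.74, 2.74]. Speed limits (rad/s): [2.57, 2.57, 3.14, 3.14, 3.14, 3.14].

## Interface

Orientations are given as a 3x3 rotation matrix whose columns are the frame's x, y, z axes.
In Python, from plant import telemetry, snapshot, calibration, hand_in, manip gives the robot as it stands.
- The arm moves only by the shell command python3 -m inch 'ROWS' [FORCE]. ROWS is text: rows parted by semicolons, each of 5 numbers parted by spaces: the opening, from 0 (shut) to 1 (fully open), then the shift along the tool's x, y, z scaled (see below), then the turn about the tool's z scaled (see below). A call has exactly 5 rows; each row is the pose to reach, as a shift and turn from the pose commanded when the call began, along the tool's axes at that moment, turning the shorter way round; what a row does not reach only later rows make up. The controller multiplies each number of a shift by 0.3 m and each number of a turn by pi rad. A row lasts 1/12 s, in which the tool goes at most 41.7 mm and 7.16 degrees, less where a joint would pass 70% of its speed; a pose out of reach is approached as far as the arm can. A call with a number of a shift or a turn outside -1 to 1 is refused whole. A call with a gripper value outside its range is refused whole. The fingers move at their own pace and stop on an object; FORCE is the grip in N (left out, the last holds). Time passes only in rows, so rows that repeat a pose let the fingers close, or fill a call up. It gives the time, the measured TCP pose, the force and the opening at its end, in the units of the state.
- telemetry.observe(): the state, without advancing time (a new reading comes with each control period).
- snapshot(name): name is "side" or "top" or "wrist"; returns the picture (384x512x3 uint8, red, green, blue); there is no depth.
- calibration(name): a dict with "fovy" (degrees; the focal length in pixels is half the picture's height over the tangent of half this angle, whatever the lens; pixels are square), "cx", "cy" (the principal point, pixels), "k1" (the pictures are not rectified: a ray, as slopes to the right and down, at radius r is drawn at 1 + k1 r^2 times it, then the intrinsics apply), "position" and "orientation" of the camera in the world; the wrist camera has in their place "hand_eye" (4x4, takes a point from camera to tool coordinates, whose origin is the TCP and whose axes are the flange's). Camera axes: x right, y down, z forward; pixel columns grow to the right and rows downward; lengths in mm; the calibration is good to about 2 mm. A picture is of the moment at which its call begins: read the wrist's pose just before it. calibration takes no time and is no camera call.
- hand_in(): hands the job in, once; it reports no verdict.
The state is a dict: "time_s": time; "joints": joint angles; "joint_vel": joint speeds; "joint_efforts": joint torques, N m; "ee_pos": TCP position; "orientation": TCP orientation; "force": force on the tool from outside, world axes, zero at the start; "moment": the same for the moment, N m; "opening": finger opening in mm.
Only numpy, scipy, OpenCV 4.12 (cv2) and the standard library are available. Lean on these libraries where they do the work, as an engineer would, in place of code of your own. Each camera call takes 0.05 s, during which the arm holds its last target. There are 200 camera calls.

## Working session

There is one attempt and no reset: what is moved stays moved. The work goes in short steps, Python scripts to look and compute and a shell command to move; the robot and the scene stay as the last step left them, time stands still between calls to the robot, and variables do not carry over. Pictures are saved under pics/ and viewed, about 8 in all and at most 12, crops included, and the job is handed in when it is done.

```bash
ls; mkdir -p pics; python3 - <<'E'
from plant import telemetry, snapshot, calibration, manip
import cv2,numpy as np
a=snapshot("top");b=snapshot("side")
cv2.imwrite("pics/top.png",a[:,:,::-1]);cv2.imwrite("pics/side.png",b[:,:,::-1])
for n in("top","side","wrist"):print(n,calibration(n))
s=telemetry.observe();print(s["time_s"],s["ee_pos"],s["orientation"],s["force"])
E
```

```text
pics
top {'fovy': 56.22459677629955, 'cx': 258.2576710261455, 'cy': 189.3906065666898, 'k1': -0.030695519725413643, 'position': array([ 418.5484378 ,  -52.82670478, 1040.59932728]), 'orientation': array([[ 0.02378111, -0.99856705,  0.04794075],
       [-0.99970552, -0.02398517, -0.00368559],
       [ 0.00483018, -0.04783898, -0.99884338]])}
side {'fovy': 49.3848822750484, 'cx': 259.9860262739402, 'cy': 193.1938324527336, 'k1': 0.023865653599309564, 'position': array([-50.61633408, 501.46631203, 976.7032947 ]), 'orientation': array([[-0.73378833, -0.51742572,  0.44025596],
       [-0.67924187,  0.57173282, -0.46016525],
       [-0.01360745, -0.63670418, -0.77098809]])}
wrist {'fovy': 70.17397760631344, 'cx': 255.72323650090328, 'cy': 192.8383867382473, 'k1': 0.006902535857769921, 'hand_eye': array([[-4.30256031e-04, -9.70250013e-01, -2.42104785e-01,
         7.01311974e+01],
       [ 9.99999606e-01, -2.29518756e-04, -8.57336566e-04,
        -2.98085712e-01],
       [ 7.76263225e-04, -2.42105059e-01,  9.70249730e-01,
        -1.79565691e+02],
       [ 0.00000000e+00,  0.00000000e+00,  0.00000000e+00,
         1.00000000e+00]])}
0.1 [293.94760223 579.14498437 204.47998911] [[-8.91662539e-01  4.52699581e-01 -1.00314217e-03]
 [ 4.52700608e-01  8.91661539e-01 -1.36357646e-03]
 [ 2.77172802e-04 -1.66997312e-03 -9.99998567e-01]] [ 0.64354487 -0.06991894 -0.02206397]
```

View pics/top.png

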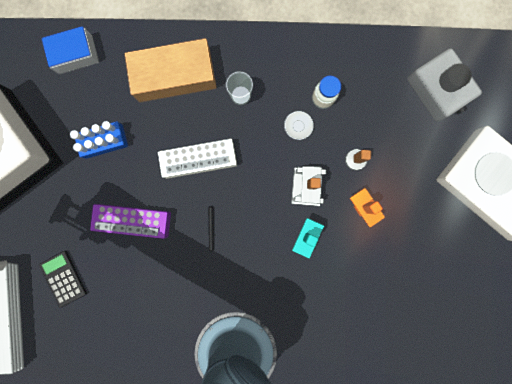

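View pics/side.png

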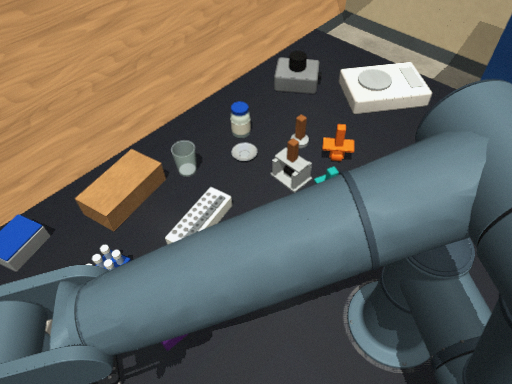

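Top view shows these candidates:
- **Roller:** wooden handle at (315,183) in the grey stand at (309,186). This one fits. The orange roller (367,207) and turquoise roller (308,238) are lookalikes.
- **Tamper:** (357,158), round foot.
- **Rack:** the white one at (197,158). The purple one at (130,221) is a decoy.

Next I'll confirm with an enlarged crop and measure.

```bash
cat > h.py <<'E'
import numpy as np,cv2
from plant import telemetry, snapshot, calibration, manip
def cam(n,s=None):
    c=calibration(n);f=192/np.tan(np.radians(c["fovy"])/2)
    if n=="wrist":
        R=np.array(s["orientation"]);p=np.array(s["ee_pos"]);H=c["hand_eye"]
        return c,f,R@H[:3,:3],R@H[:3,3]+p
    return c,f,c["orientation"],c["position"]
def ray(n,uv,z,s=None):
    "pixels -> world points on plane z (mm)"
    c,f,R,p=cam(n,s);uv=np.atleast_2d(uv).astype(float)
    q=(uv-[c["cx"],c["cy"]])/f;u=q.copy()
    for _ in range(8):u=q/(1+c["k1"]*(u**2).sum(1,keepdims=True))
    d=np.c_[u,np.ones(len(u))]@R.T
    return p+d*((z-p[2])/d[:,2:])
E
python3 - <<'E'
from h import *
a=cv2.imread("pics/top.png")
def crop(x,y,w,h,k):return cv2.resize(a[y:y+h,x:x+w],None,fx=k,fy=k,interpolation=cv2.INTER_CUBIC)
cv2.imwrite("pics/crop.png",np.vstack([crop(275,140,120,60,6),crop(150,132,120,50,6)][:2])[:600])
hsv=cv2.cvtColor(a,cv2.COLOR_BGR2HSV)
def comps(m,box,mn):
    x,y,w,h=box;mm=np.zeros_like(m);mm[y:y+h,x:x+w]=m[y:y+h,x:x+w]
    cs,_=cv2.findContours(mm,cv2.RETR_EXTERNAL,cv2.CHAIN_APPROX_NONE)
    return [c for c in cs if cv2.contourArea(c)>mn]
w=((hsv[...,2]>100)&(hsv[...,1]<60)).astype(np.uint8)
w2=cv2.morphologyEx(w,cv2.MORPH_CLOSE,np.ones((5,5)))
for nm,box,z in(("rack",(150,130,95,55),45),("stand",(285,160,45,52),70),("tamper",(340,145,40,30),10)):
    for c in comps(w2,box,60):
        r=cv2.minAreaRect(c);b=cv2.boxPoints(r);print(nm,r,"\n",ray("top",b,z)[:,:2].round(1), ray("top",[r[0]],z).round(1))
br=((hsv[...,0]<18)&(hsv[...,1]>120)&(hsv[...,2]>60)).astype(np.uint8)
for c in comps(br,(280,140,100,95),15):
    r=cv2.minAreaRect(c);print("brown",r,ray("top",[r[0]],150).round(1))
E
```

```text
rack ((196.6174774169922, 158.3322296142578), (29.02215003967285, 76.87103271484375), 79.99201965332031) 
 [[567.5 230.8]
 [610.1  20.5]
 [530.2   4.2]
 [487.9 213.6]] [[548.8 117.2  45. ]]
stand ((308.20001220703125, 185.39999389648438), (32.05913543701172, 39.57539367675781), 4.398705005645752) 
 [[ 428.  -144.9]
 [ 535.3 -151.1]
 [ 530.7 -238.2]
 [ 423.4 -231.5]] [[ 479.2 -191.4   70. ]]
tamper ((354.79937744140625, 159.88217163085938), (21.14930534362793, 18.59542465209961), 61.38954162597656) 
 [[ 573.2 -295.2]
 [ 600.5 -342.5]
 [ 547.1 -372.4]
 [ 520.1 -325.2]] [[ 560.2 -333.8   10. ]]
brown ((367.6538391113281, 206.73077392578125), (36.332862854003906, 23.574758529663086), 56.3099365234375) [[ 424.7 -329.   150. ]]
brown ((314.0, 183.0), (10.0, 12.0), 90.0) [[ 480.5 -194.3  150. ]]
brown ((362.0, 156.0), (12.0, 16.0), 90.0) [[ 551.2 -313.7  150. ]]
```

View pics/crop.png

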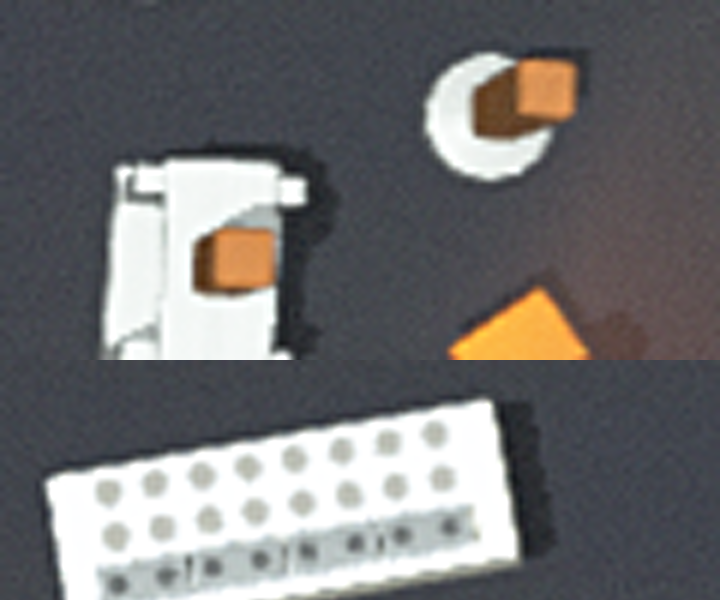

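The crop confirms it. The roller's wooden handle, top face at about (315.8,183), stands on a pale guard plate across the two-walled stand. The tamper (~(356,157)) has a round foot. The white rack's grey strip runs along its lower (-x) edge, ends about (166,169) to (229,159). Now I'll set up the move helper.

```bash
cat >> h.py <<'E'
def to(x,y,z,yaw):
    "scaled tool-frame shift/turn from present pose to TCP x,y,z with tool y axis at heading yaw (deg, from world +y, ccw)"
    s=telemetry.observe();R=np.array(s["orientation"])
    d=R.T@(np.array([x,y,z])-s["ee_pos"])
    cur=np.degrees(np.arctan2(-R[0,1],R[1,1]))
    t=-(yaw-cur)
    print("t",round(s["time_s"],2),"pos",np.round(s["ee_pos"],1),"yaw",round(cur,1),"F",np.round(s["force"],1),"open",round(s["opening"],1))
    print("mm",d.round(1),"scaled",(d/300).round(3),"turn",round(t,1),"->",round(t/180,4))
E
python3 - <<'E'
from h import *
print("handle",ray("top",[[315.8,183]],150))
p=ray("top",[[166.3,169.5],[229.2,159]],55.5);print("strip",p,p.mean(0),np.linalg.norm(p[0]-p[1]))
d=p[0]-p[1];print("rack yaw",np.degrees(np.arctan2(-d[0],d[1])))
p=ray("top",[[302.5,167.5],[302,199]],76);print("plate edge",p)
to(420,100,230,0)
E
```

```text
handle [[ 480.63688879 -198.79839061  150.        ]]
strip [[514.57158974 198.01025715  55.5       ]
 [547.71693631  25.57493821  55.5       ]] [531.14426302 111.79259768  55.5       ] 175.59200783682243
rack yaw 10.880627151199759
plate edge [[ 526.82552304 -174.31592549   76.        ]
 [ 441.82988497 -174.48001004   76.        ]]
t 0.1 pos [293.9 579.1 204.5] yaw -26.9 F [ 0.6 -0.1 -0. ] open 93.9
mm [-329.3 -370.2  -25. ] scaled [-1.098 -1.234 -0.083] turn -26.9 -> -0.1495
```

```bash
python3 -m inch '1 -0.09 -0.1 -0.02 -0.03; 1 -0.18 -0.2 -0.04 -0.06; 1 -0.27 -0.3 -0.06 -0.09; 1 -0.36 -0.4 -0.08 -0.12; 1 -0.46 -0.51 -0.083 -0.15'; python3 -c "
from h import *
to(420,100,230,0)"
```

```text
time_s: 0.52
ee_pos: [347.5, 382.1, 231.0]
orientation: [[-1.0, -0.007, 0.001], [-0.007, 1.0, 0.001], [-0.001, 0.001, -1.0]]
force: [0.8, 0.2, 0.8]
opening: 94.1
t 0.52 pos [347.5 382.1 231. ] yaw 0.4 F [0.8 0.2 0.8] open 94.1
mm [ -70.5 -282.6    0.9] scaled [-0.235 -0.942  0.003] turn 0.4 -> 0.0023
```

```bash
python3 -m inch '1 -0.03 -0.13 0 0; 1 -0.06 -0.26 0 0; 1 -0.1 -0.4 0 0; 1 -0.13 -0.53 0 0; 1 -0.16 -0.66 0 0'; python3 -m inch '1 -0.03 -0.1 0 0; 1 -0.06 -0.2 0 0; 1 -0.07 -0.28 0 0; 1 -0.07 -0.28 0 0; 1 -0.07 -0.28 0 0'; python3 -c "
from h import *
s=telemetry.observe();a=snapshot('wrist');cv2.imwrite('pics/w1.png',a[:,:,::-1])
import pickle;pickle.dump(s,open('w1.pkl','wb'))
to(480,-197,220,0)"
```

```text
time_s: 0.93
ee_pos: [395.3, 183.7, 230.0]
orientation: [[-1.0, -0.002, -0.0], [-0.002, 1.0, -0.0], [0.0, -0.0, -1.0]]
force: [0.8, -0.2, -0.7]
opening: 93.9
time_s: 1.35
ee_pos: [416.6, 101.0, 230.0]
orientation: [[-1.0, 0.001, -0.001], [0.001, 1.0, 0.0], [0.001, 0.0, -1.0]]
force: [0.3, 0.6, -0.3]
opening: 94.2
t 1.4 pos [416.4 101.8 230. ] yaw 0.0 F [-0.2  0.5 -0.8] open 94.0
mm [ -63.4 -298.9    9.8] scaled [-0.211 -0.996  0.033] turn 0.0 -> 0.0002
```

View pics/w1.png

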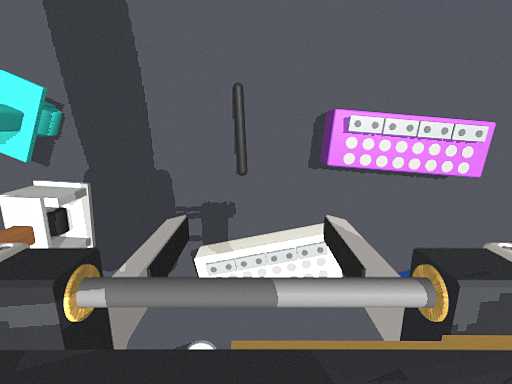

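The wrist view shows the white rack's strip partly, between the fingers: its left end is at about (207,270) and the line runs up right to (326,248). The stand is at the left edge. I'll go on to the stand.

```bash
python3 -m inch '1 -0.06 -0.12 0 0; 1 -0.12 -0.24 0 0; 1 -0.18 -0.36 0 0; 1 -0.24 -0.48 0 0; 1 -0.3 -0.6 0 0'; python3 -m inch '1 -0.03 -0.13 0 0; 1 -0.06 -0.26 0 0; 1 -0.08 -0.39 0 0; 1 -0.08 -0.39 0 0; 1 -0.08 -0.39 0 0'; python3 -c "
from h import *
import pickle
s0=pickle.load(open('w1.pkl','rb'));print('strip w1',ray('wrist',[[207,270],[326,248]],55.5,s0).round(1))
s=telemetry.observe();a=snapshot('wrist')[:,:,::-1].copy();cv2.imwrite('pics/w2.png',a)
pickle.dump(s,open('w2.pkl','wb'))
to(480,-197,230,0)"
```

```text
time_s: 1.82
ee_pos: [507.8, -78.2, 230.1]
orientation: [[-1.0, -0.004, 0.0], [-0.004, 1.0, 0.0], [-0.0, 0.0, -1.0]]
force: [0.4, 0.0, 0.8]
opening: 93.9
time_s: 2.23
ee_pos: [531.5, -195.1, 229.6]
orientation: [[-1.0, -0.001, -0.001], [-0.001, 1.0, 0.001], [0.001, 0.001, -1.0]]
force: [0.7, 0.2, 0.7]
opening: 93.7
strip w1 [[548.4  30.5  55.5]
 [514.4 199.1  55.5]]
t 2.28 pos [ 531.4 -193.9  229.7] yaw 0.1 F [0.6 0.3 0.9] open 94.0
mm [51.4 -2.9 -0.3] scaled [ 0.171 -0.01  -0.001] turn 0.1 -> 0.0008
```

View pics/w2.png

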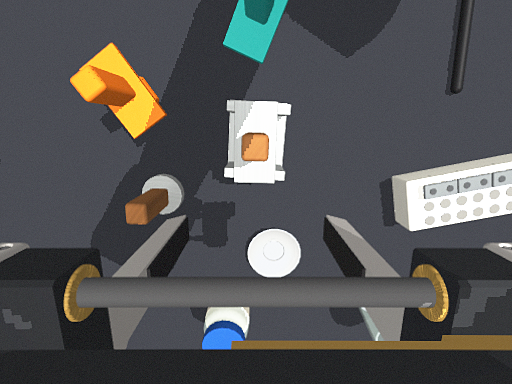

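The wrist view shows the roller in its stand, handle top at about (255,147), plate spanning x 236–279 in rows 101–183. The tamper is at (150,200), clear of the gripper. Sides look aligned with the world axes.

```bash
python3 -c "
from h import *
import pickle
s=pickle.load(open('w2.pkl','rb'));a=cv2.imread('pics/w2.png');h=cv2.cvtColor(a,cv2.COLOR_BGR2HSV)
m=((h[...,0]<18)&(h[...,1]>110)&(h[...,2]>60)).astype(np.uint8);m[:120]=0;m[170:]=0;m[:,:230]=0;m[:,290:]=0
c=max(cv2.findContours(m,0,1)[0],key=cv2.contourArea);x,y,w,hh=cv2.boundingRect(c);print(x,y,w,hh,cv2.minAreaRect(c))
print('handle top box',ray('wrist',[[x,y],[x+w,y+hh],[x+w/2,y+hh/2]],150,s).round(1))
print('wall outer corners z70',ray('wrist',[[228,101],[291,104],[286,181],[224.5,179]],70,s).round(1))
print('plate z72',ray('wrist',[[237,101],[279,101],[276,183],[236,183]],76,s).round(1))
t=cv2.imread('pics/w2.png')[85:200,210:310];cv2.imwrite('pics/w2c.png',cv2.resize(t,None,fx=5,fy=5,interpolation=2))
"
```

```text
242 133 27 28 ((255.0, 146.5), (27.0, 26.0), 90.0)
handle top box [[ 468.7 -208.1  150. ]
 [ 494.6 -182.8  150. ]
 [ 481.5 -195.6  150. ]]
wall outer corners z70 [[ 434.  -228.1   70. ]
 [ 437.4 -153.7   70. ]
 [ 530.2 -157.1   70. ]
 [ 527.6 -234.8   70. ]]
plate z72 [[ 434.5 -217.1   76. ]
 [ 434.5 -168.4   76. ]
 [ 531.5 -170.1   76. ]
 [ 531.5 -219.9   76. ]]
```

View pics/w2c.png

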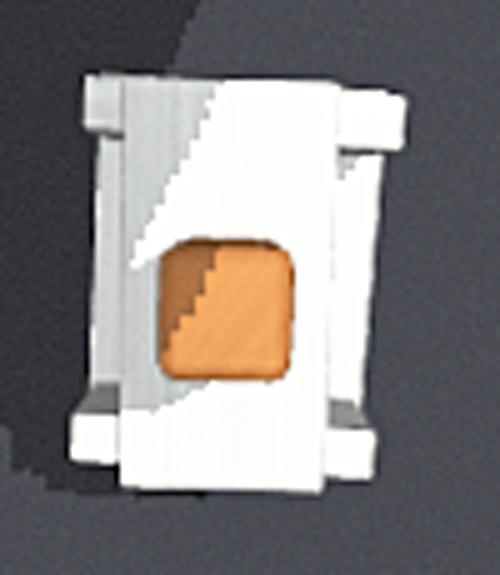

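```bash
python3 -m inch '1 0.12 -0.003 0 0; 1 0.165 -0.003 0.1 0; 1 0.165 -0.003 0.2 0; 1 0.165 -0.003 0.3 0; 1 0.165 -0.003 0.36 0'; python3 -c "
from h import *
to(482,-195,101,-1)"
```

```text
time_s: 2.7
ee_pos: [480.2, -192.6, 119.3]
orientation: [[-1.0, -0.004, -0.003], [-0.004, 1.0, 0.002], [0.003, 0.003, -1.0]]
force: [-0.1, -0.2, 0.5]
opening: 93.8
t 2.7 pos [ 480.2 -192.6  119.3] yaw 0.3 F [-0.1 -0.2  0.5] open 93.8
mm [-1.9 -2.4 18.3] scaled [-0.006 -0.008  0.061] turn 1.3 -> 0.007
```

```bash
python3 -m inch '1 -0.006 -0.008 0.04 0.007; 1 -0.006 -0.008 0.061 0.007; 1 -0.006 -0.008 0.061 0.007; 0 -0.006 -0.008 0.061 0.007; 0 -0.006 -0.008 0.061 0.007' 55;  python3 -m inch '0 0 0 0 0; 0 0 0 0 0; 0 0 0 0 0;0 0 0 0 0;0 0 0 0 0';python3 -m inch '0 0 0 0 0; 0 0 0 0 0; 0 0 0 0 0;0 0 0 0 0;0 0 0 0 0'
```

```text
time_s: 3.12
ee_pos: [484.5, -198.9, 105.6]
orientation: [[-1.0, 0.02, 0.002], [0.02, 1.0, -0.002], [-0.002, -0.001, -1.0]]
force: [0.9, -0.5, -0.0]
opening: 83.8
time_s: 3.53
ee_pos: [483.5, -198.7, 104.2]
orientation: [[-1.0, 0.021, 0.0], [0.021, 1.0, -0.0], [-0.0, -0.0, -1.0]]
force: [-0.8, 0.1, -0.3]
opening: 50.7
time_s: 3.95
ee_pos: [483.3, -198.2, 103.9]
orientation: [[-1.0, 0.021, -0.0], [0.021, 1.0, 0.001], [0.0, 0.001, -1.0]]
force: [0.4, 1.4, 0.0]
opening: 25.9
```

```bash
python3 -m inch '0 0 0 0 0; 0 0 0 -0.03 0; 0 0 0 -0.08 0;0 0 0 -0.14 0;0 0 0 -0.2 0'; python3 -m inch '0 0 0 -0.06 0; 0 0 0 -0.09 0; 0 0 0 -0.09 0;0 0 0 -0.09 0;0 0 0 -0.09 0'; python3 -c "
from h import *
s=telemetry.observe();print(s['moment'])
a=snapshot('side');cv2.imwrite('pics/s2.png',cv2.resize(a[90:220,220:400,::-1],None,fx=4,fy=4))
a=snapshot('wrist');cv2.imwrite('pics/w3.png',a[:,:,::-1])
to(550,30,190,11)"
```

```text
time_s: 4.37
ee_pos: [482.8, -198.4, 164.3]
orientation: [[-1.0, 0.021, -0.002], [0.021, 1.0, 0.0], [0.002, 0.0, -1.0]]
force: [0.5, 0.1, -2.5]
opening: 26.0
time_s: 4.78
ee_pos: [482.6, -198.1, 189.6]
orientation: [[-1.0, 0.021, -0.002], [0.021, 1.0, 0.001], [0.002, 0.001, -1.0]]
force: [0.1, 0.1, -3.4]
opening: 25.8
[ 0.06760376 -0.02635292 -0.01322608]
t 4.88 pos [ 482.6 -198.1  189.4] yaw -1.2 F [ 0.  -1.  -2.8] open 25.9
mm [-62.7 229.4  -0.4] scaled [-0.209  0.765 -0.001] turn -12.2 -> -0.0677
```

View pics/w3.png

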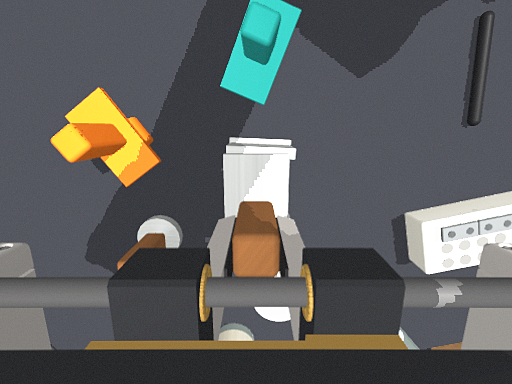

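The roller is held squarely: handle at (256,240) between the fingers, plate level over the empty stand below. The load reads about 3.3 N, which matches its weight. Next I'll move above the low-y end of the strip.

```bash
python3 -m inch '0 -0.03 0.12 0 -0.01; 0 -0.06 0.24 0 -0.025; 0 -0.09 0.36 0 -0.04;0 -0.12 0.48 0 -0.055;0 -0.15 0.6 0 -0.068'; python3 -c "
from h import *
to(545,42.5,190,11.1)"
```

```text
time_s: 5.3
ee_pos: [531.7, -17.8, 190.0]
orientation: [[-0.981, -0.194, -0.002], [-0.194, 0.981, 0.0], [0.001, 0.001, -1.0]]
force: [0.7, -0.7, -2.8]
opening: 25.8
t 5.3 pos [531.7 -17.8 190. ] yaw 11.2 F [ 0.7 -0.7 -2.8] open 25.8
mm [-24.7  56.6  -0. ] scaled [-0.082  0.189 -0.   ] turn 0.1 -> 0.0004
```

```bash
python3 -m inch '0 -0.04 0.09 0 0; 0 -0.082 0.189 0 0; 0 -0.082 0.189 0.05 0;0 -0.082 0.189 0.08 0;0 -0.082 0.189 0.08 0'; python3 -c "
from h import *
s=telemetry.observe();a=snapshot('side');cv2.imwrite('pics/s3.png',a[:,:,::-1])
a=snapshot('wrist');cv2.imwrite('pics/w4.png',a[:,:,::-1])
a=snapshot('top');cv2.imwrite('pics/t4.png',cv2.resize(a[110:230,120:280,::-1],None,fx=4.5,fy=4.5,interpolation=2))
to(545,42.5,138.5,11.1)"
```

```text
time_s: 5.72
ee_pos: [543.0, 41.1, 163.4]
orientation: [[-0.981, -0.192, -0.007], [-0.192, 0.981, 0.001], [0.006, 0.002, -1.0]]
force: [0.1, -0.4, -4.2]
opening: 25.9
t 5.87 pos [545.2  40.  166.8] yaw 11.0 F [ 0.1 -0.4 -2.5] open 25.8
mm [-0.3  2.5 28.3] scaled [-0.001  0.008  0.094] turn -0.1 -> -0.0007
```

View pics/w4.png

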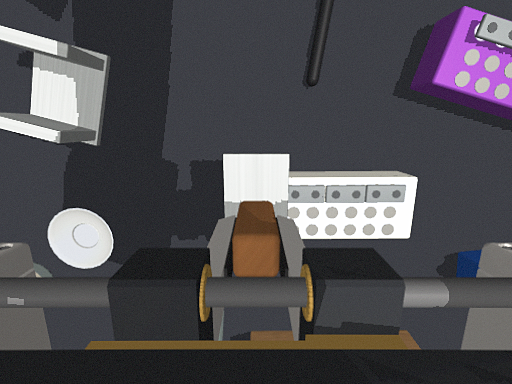

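The rack is now parallel to the tool. The strip's visible parts run from (291,194) to (405,193), with the right end at 405. I'll check the lateral offset.

```bash
python3 -c "
from h import *
s=telemetry.observe()
R=np.array(s['orientation']);
p=ray('wrist',[[300,194.5],[404.5,193.5]],55.5,s);print(p.round(1));print('tool frame',((p-s['ee_pos'])@R).round(1))
to(545,42.5,138.5,11.1)"
```

```text
[[539.9  88.1  55.5]
 [517.  200.   55.5]]
tool frame [[ -4.   48.3 111.3]
 [ -2.9 162.4 111.3]]
t 5.87 pos [545.2  40.  166.8] yaw 11.0 F [ 0.1 -0.4 -2.5] open 25.8
mm [-0.3  2.5 28.3] scaled [-0.001  0.008  0.094] turn -0.1 -> -0.0007
```

```bash
python3 -m inch '0 -0.007 0 0.03 0; 0 -0.007 0 0.05 0; 0 -0.007 0 0.07 0;0 -0.007 0 0.085 0;0 -0.007 0 0.094 0'; python3 -m inch '0 0 0 0 0; 0 0 0 0 0; 0 0 0 0 0;0 0 0 0 0;0 0 0 0 0'; python3 -c "
from h import *
s=telemetry.observe();print(s['moment'])
to(545,42.5,138.5,11.1)"
```

```text
time_s: 6.28
ee_pos: [547.8, 40.8, 139.8]
orientation: [[-0.981, -0.192, 0.0], [-0.192, 0.981, -0.001], [-0.0, -0.001, -1.0]]
force: [-3.1, 0.4, 9.2]
opening: 25.8
time_s: 6.7
ee_pos: [547.9, 40.8, 140.7]
orientation: [[-0.981, -0.192, 0.0], [-0.192, 0.981, -0.001], [-0.0, -0.001, -1.0]]
force: [-3.6, -0.2, 8.7]
opening: 25.8
[-0.12398764  1.09740294 -0.03283909]
t 6.7 pos [547.9  40.8 140.7] yaw 11.1 F [-3.6 -0.2  8.7] open 25.8
mm [2.5 2.2 2.2] scaled [0.008 0.007 0.007] turn -0.0 -> -0.0002
```

```bash
python3 -m inch '0 0.002 0 0.006 0; 0 0.002 0.03 0.007 0; 0 0.002 0.06 0.007 0;0 0.002 0.09 0.007 0;0 0.002 0.12 0.007 0'; python3 -c "
from h import *
to(531.8,113,138.5,11.1)"
```

```text
time_s: 7.12
ee_pos: [541.2, 75.8, 139.4]
orientation: [[-0.981, -0.192, 0.003], [-0.192, 0.981, -0.002], [-0.002, -0.003, -1.0]]
force: [-2.6, -1.0, 9.0]
opening: 25.8
t 7.12 pos [541.2  75.8 139.4] yaw 11.1 F [-2.6 -1.   9. ] open 25.8
mm [ 2.1 38.3  0.8] scaled [0.007 0.128 0.003] turn -0.0 -> -0.0002
```

```bash
python3 -m inch '0 0.002 0.03 0.003 0; 0 0.002 0.06 0.003 0; 0 0.002 0.09 0.003 0;0 0.002 0.12 0.003 0;0 0.002 0.15 0.003 0'; python3 -m inch '0 0 0.03 0.002 0; 0 0 0.06 0.002 0; 0 0 0.09 0.002 0;0 0 0.12 0.002 0;0 0 0.15 0.002 0';python3 -c "
from h import *
to(517.4,184.5,138.5,11.1)"
```

```text
time_s: 7.53
ee_pos: [532.6, 120.3, 138.9]
orientation: [[-0.981, -0.192, 0.004], [-0.192, 0.981, -0.002], [-0.004, -0.002, -1.0]]
force: [-2.4, -1.3, 9.9]
opening: 25.8
time_s: 7.95
ee_pos: [523.9, 164.7, 138.4]
orientation: [[-0.981, -0.192, 0.004], [-0.192, 0.981, -0.001], [-0.004, -0.002, -1.0]]
force: [-2.4, -2.1, 10.6]
opening: 25.6
t 7.95 pos [523.9 164.7 138.4] yaw 11.1 F [-2.4 -2.1 10.6] open 25.6
mm [ 2.6 20.7 -0.2] scaled [ 0.009  0.069 -0.001] turn -0.0 -> -0.0002
```

```bash
python3 -m inch '0 0.002 0.03 0.001 0; 0 0.002 0.06 0.001 0; 0 0.002 0.064 0.001 0;0 0.002 0.064 0.001 0;0 0.002 0.064 0.001 0'; python3 -m inch '0 0 -0.03 0 0; 0 0 -0.06 0 0; 0 0 -0.09 0 0; 0 0 -0.12 0 0; 0 0 -0.15 0 0'; python3 -m inch '0 0 -0.03 0 0; 0 0 -0.06 0 0; 0 0 -0.09 0 0; 0 0 -0.12 0 0; 0 0 -0.15 0 0'; python3 -m inch '0 0 -0.03 0 0; 0 0 -0.06 0 0; 0 0 -0.09 0 0; 0 0 -0.12 0 0; 0 0 -0.15 0 0';python3 -c "
from h import *
to(545,42.5,138.5,11.1)"
```

```text
time_s: 8.37
ee_pos: [520.0, 184.0, 138.3]
orientation: [[-0.981, -0.192, 0.005], [-0.192, 0.981, 0.001], [-0.005, -0.0, -1.0]]
force: [-1.6, 0.4, 11.3]
opening: 25.9
time_s: 8.78
ee_pos: [528.8, 139.2, 138.3]
orientation: [[-0.981, -0.192, 0.005], [-0.192, 0.981, 0.001], [-0.005, -0.0, -1.0]]
force: [-1.5, 1.0, 11.4]
opening: 25.6
time_s: 9.2
ee_pos: [537.5, 94.7, 138.3]
orientation: [[-0.981, -0.192, 0.005], [-0.192, 0.981, 0.0], [-0.005, -0.001, -1.0]]
force: [-1.2, 2.1, 10.5]
opening: 26.1
time_s: 9.62
ee_pos: [546.2, 50.4, 138.4]
orientation: [[-0.981, -0.192, 0.006], [-0.192, 0.981, -0.0], [-0.005, -0.001, -1.0]]
force: [-1.4, 0.3, 10.5]
opening: 25.8
t 9.62 pos [546.2  50.4 138.4] yaw 11.1 F [-1.4  0.3 10.5] open 25.8
mm [ 2.6 -7.5 -0.1] scaled [ 0.009 -0.025 -0.   ] turn -0.0 -> -0.0002
```

```bash
python3 -m inch '0 0 -0.03 0 0; 0 0 -0.03 0 0; 0 0 -0.03 -0.06 0; 0 0 -0.03 -0.12 0; 0 0 -0.03 -0.17 0'; python3 -m inch '0 0 -0.12 0 0; 0 0 -0.24 0 0; 0 0 -0.36 0 0; 0 0 -0.4 0 0; 0 0 -0.4 0 0'; python3 -c "
from h import *
s=telemetry.observe()
a=snapshot('wrist')[:,:,::-1].copy();cv2.imwrite('pics/w5.png',a)
b=snapshot('side')[:,:,::-1].copy();cv2.imwrite('pics/s5.png',b)
t=snapshot('top')[:,:,::-1].copy();cv2.imwrite('pics/t5.png',t)
c=lambda im,x,y,w,h,k:cv2.resize(im[y:y+h,x:x+w],None,fx=k,fy=k,interpolation=2)
cv2.imwrite('pics/m5.png',np.vstack([c(b,130,170,120,90,5),c(t,150,130,120,30,5)]))
to(482.5,-196,190,-1)"
```

```text
time_s: 10.03
ee_pos: [545.4, 41.9, 186.5]
orientation: [[-0.981, -0.192, 0.0], [-0.192, 0.981, 0.0], [-0.0, 0.0, -1.0]]
force: [0.5, 0.1, -3.4]
opening: 25.9
time_s: 10.45
ee_pos: [568.6, -78.4, 185.4]
orientation: [[-0.982, -0.188, -0.0], [-0.188, 0.982, -0.0], [0.0, -0.0, -1.0]]
force: [-0.7, 0.0, -3.6]
opening: 25.3
t 10.6 pos [568.  -74.8 185.3] yaw 11.1 F [-0.3  0.3 -3.3] open 25.7
mm [ 107.2 -102.5   -4.7] scaled [ 0.357 -0.342 -0.016] turn 12.1 -> 0.0671
```

View pics/w5.png

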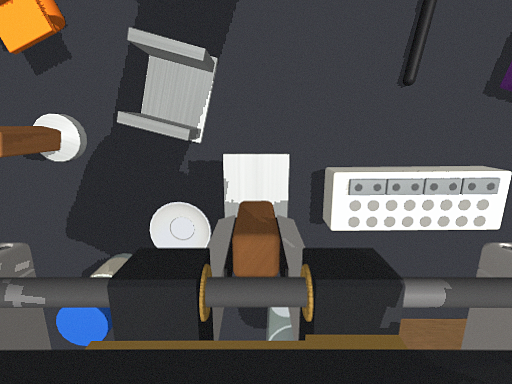

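View pics/m5.png

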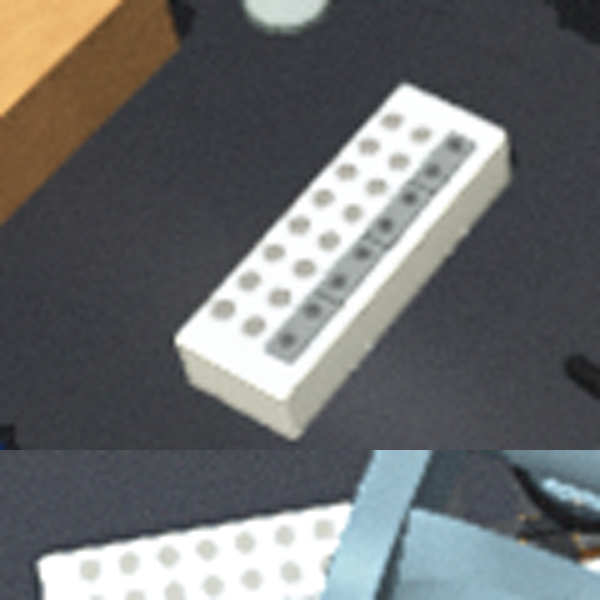

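The wrist and side views both show the four strip parts level with each other and seated, with thin even edges. The side crop's strip runs (285,345)–(460,145). Contact was 12–14 N over both passes at spring-consistent height (surface about 51 mm). Now I'll return to the recorded grasp pose above the stand.

```bash
python3 -m inch '0 0.08 -0.075 -0.016 0.015; 0 0.16 -0.15 -0.02 0.03; 0 0.24 -0.23 -0.02 0.045; 0 0.32 -0.31 -0.02 0.06; 0 0.357 -0.348 -0.02 0.068'; python3 -m inch '0 0 0 0 0;0 0 0 0 0;0 0 0 0 0;0 0 0 0 0;0 0 0 0 0';python3 -c "
from h import *
to(482.8,-198.2,104,-1.2)
a=snapshot('wrist')[:,:,::-1].copy();cv2.imwrite('pics/w6.png',a)"
```

```text
time_s: 11.02
ee_pos: [481.8, -199.4, 191.8]
orientation: [[-1.0, 0.022, -0.001], [0.022, 1.0, -0.001], [0.001, -0.001, -1.0]]
force: [1.2, -0.8, -2.7]
opening: 25.9
time_s: 11.43
ee_pos: [483.9, -197.6, 191.8]
orientation: [[-1.0, 0.018, 0.0], [0.018, 1.0, 0.0], [-0.0, 0.0, -1.0]]
force: [0.2, -0.1, -2.9]
opening: 26.2
t 11.43 pos [ 483.9 -197.6  191.8] yaw -1.1 F [ 0.2 -0.1 -2.9] open 26.2
mm [ 1.1 -0.7 87.8] scaled [ 0.004 -0.002  0.293] turn 0.1 -> 0.0008
```

View pics/w6.png

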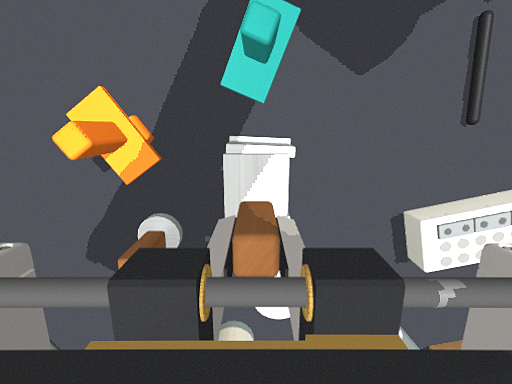

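It matches the view right after lift-out (plate at (256,185), stand wall behind it at row 145). Descending, with force checks.

```bash
python3 -m inch '0 0.003 -0.002 0.06 0;0 0.003 -0.002 0.12 0;0 0.003 -0.002 0.17 0;0 0.003 -0.002 0.21 0;0 0.003 -0.002 0.24 0'; python3 -c "
from h import *
to(482.8,-198.2,104,-1.2)"
```

```text
time_s: 11.9
ee_pos: [482.2, -198.6, 118.5]
orientation: [[-1.0, 0.02, -0.001], [0.02, 1.0, 0.001], [0.001, 0.001, -1.0]]
force: [-0.1, 0.1, -2.7]
opening: 25.3
t 11.9 pos [ 482.2 -198.6  118.5] yaw -1.1 F [-0.1  0.1 -2.7] open 25.3
mm [-0.6  0.4 14.5] scaled [-0.002  0.001  0.048] turn 0.1 -> 0.0004
```

```bash
python3 -m inch '0 -0.002 0 0.02 0;0 -0.002 0 0.04 0;0 -0.002 0 0.046 0;0 -0.002 0 0.048 0;0 -0.002 0 0.048 0'; python3 -m inch '0 0 0 0 0;0 0 0 0 0;0 0 0 0 0;0 0 0 0 0;0 0 0 0 0'
```

```text
time_s: 12.32
ee_pos: [483.4, -199.5, 105.9]
orientation: [[-1.0, 0.021, 0.001], [0.021, 1.0, -0.0], [-0.001, -0.0, -1.0]]
force: [-0.1, 0.1, -3.4]
opening: 25.9
time_s: 12.73
ee_pos: [483.2, -199.4, 105.7]
orientation: [[-1.0, 0.021, 0.0], [0.021, 1.0, -0.0], [-0.0, -0.0, -1.0]]
force: [1.1, 0.6, -3.7]
opening: 25.3
```

```bash
python3 -m inch '0 0 0 0.003 0;0 0 0 0.006 0;0 0 0 0.006 0;0 0 0 0.006 0;0 0 0 0.006 0'
```

```text
time_s: 13.15
ee_pos: [483.2, -199.4, 103.9]
orientation: [[-1.0, 0.021, 0.0], [0.021, 1.0, -0.0], [-0.0, -0.0, -1.0]]
force: [0.4, -0.2, -1.4]
opening: 25.8
```

The roller is now partly supported (load down from 3.5 to 1.4 N). Lower 0.6 mm more and release.

```bash
python3 -m inch '0 0 0 0.002 0;0 0 0 0.002 0;0 0 0 0.002 0;1 0 0 0.002 0;1 0 0 0.002 0'; python3 -m inch '1 0 0 0 0;1 0 0 0 0;1 0 0 0 0;1 0 0 0 0;1 0 0 0 0'; python3 -m inch '1 0 0 0 0;1 0 0 0 0;1 0 0 0 0;1 0 0 0 0;1 0 0 0 0'
```

```text
time_s: 13.57
ee_pos: [483.3, -199.5, 103.1]
orientation: [[-1.0, 0.021, 0.001], [0.021, 1.0, -0.001], [-0.001, -0.001, -1.0]]
force: [0.5, -0.7, 0.2]
opening: 35.7
time_s: 13.98
ee_pos: [483.1, -199.3, 103.0]
orientation: [[-1.0, 0.021, 0.0], [0.021, 1.0, -0.0], [-0.0, -0.0, -1.0]]
force: [-0.3, 0.2, 0.3]
opening: 69.1
time_s: 14.4
ee_pos: [483.1, -199.3, 103.1]
orientation: [[-1.0, 0.021, -0.0], [0.021, 1.0, 0.0], [0.0, 0.0, -1.0]]
force: [0.1, -0.6, 0.2]
opening: 93.5
```

Rise straight up, then move 50 mm to +x for the same view as before the grasp.

```bash
python3 -m inch '1 0 0 -0.05 0;1 0 0 -0.15 0;1 0 0 -0.25 0;1 0 0 -0.35 0;1 0 0 -0.42 0'; python3 -m inch '1 -0.08 0 0 0;1 -0.16 0 0 0;1 -0.16 0 0 0;1 -0.16 0 0 0;1 -0.16 0 0 0'; python3 -c "
from h import *
s=telemetry.observe();a=snapshot('wrist')[:,:,::-1].copy();cv2.imwrite('pics/w7.png',a);h=cv2.cvtColor(a,cv2.COLOR_BGR2HSV)
m=((h[...,0]<18)&(h[...,1]>110)&(h[...,2]>60)).astype(np.uint8);m[:120]=0;m[170:]=0;m[:,:230]=0;m[:,290:]=0
x,y,w,hh=cv2.boundingRect(max(cv2.findContours(m,0,1)[0],key=cv2.contourArea));print(x,y,w,hh)
print('handle top',ray('wrist',[[x+w/2,y+hh/2]],150,s).round(1),s['ee_pos'],s['force'])
cv2.imwrite('pics/w7c.png',cv2.resize(a[80:240,100:320],None,fx=3,fy=3,interpolation=2))"
```

```text
time_s: 14.82
ee_pos: [483.7, -199.8, 232.2]
orientation: [[-1.0, 0.02, 0.003], [0.02, 1.0, -0.002], [-0.003, -0.002, -1.0]]
force: [-0.0, -0.4, 0.3]
opening: 94.6
time_s: 15.23
ee_pos: [530.4, -200.1, 228.5]
orientation: [[-1.0, 0.02, -0.001], [0.02, 1.0, 0.001], [0.001, 0.001, -1.0]]
force: [-0.2, 0.1, -0.3]
opening: 93.9
243 134 26 28
handle top [[ 481.2 -199.1  150. ]] [ 530.41928661 -200.07507348  228.51689706] [-0.18026595  0.09301881 -0.32168516]
```

View pics/w7c.png

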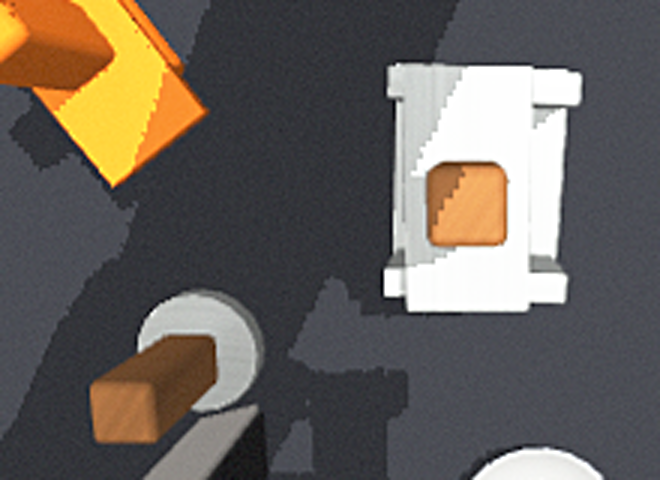

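The roller sits upright with its plate across both walls, handle top at about (481,-199), roughly 6 mm from the stand centre. The tamper hasn't moved. Caps have been checked, so I'm handing in.

```bash
python3 -c "
from plant import hand_in;print(hand_in())"
```

```text
the job is handed in; nothing more can be done
None
```

I rolled the cap strip with the hand roller and put the roller back upright in its stand, then handed in at about 15.3 s of the 48 s allowed. The hand-in gives no verdict, so what follows rests on my own checks.

- **Rolling:** I lifted the roller out, pressed it on the -y end of the strip and rolled about 146 mm to the other end, then back. Contact force was about 12–15 N.
- **Caps:** The estimated surface height under the wheel at the far end was about 51 mm, which is fully home. In the wrist and side pictures all four parts look level. The cap joints and wheel angle can't be read directly.
- **Roller in the stand:** Its handle is about 6 mm from the estimated stand centre and upright. The load came off the gripper before I released it.
- **Tamper and gripper:** The tamper was not touched and looks unmoved. The gripper is open, clear of everything, and showed no contact force.
- **Small disagreements:** The camera estimates of the strip's sideways position differed by about 3 mm, so I took a middle line. Pressing also produced a 1–4 N sideways friction force.

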